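# Feed out one terminal block and fit it in the lamp housing

### The arm

A 6-joint arm with a two-finger parallel gripper is mounted at the origin on the work surface. World frame = base frame: x ahead of the robot, y to its left, z up, the work surface at z = 0. Lengths are in m, angles in rad, forces in N, time in s.
With the tool pointing down it reaches from about 0.425 to 1.125 m from the base axis. Payload 14.9 kg.
Tool frame: the origin (TCP) lies midway between the tips of the shut fingers; the grasp point (between the pads) lies ctrl.grip_depth behind it (ctrl.grip_depth is the distance from the TCP to the grasp point, in m); z points along the fingers, y is the line along which they close (so a half turn about z gives the same grasp; the last joint's range is limited). The gripper opens to 91 mm and grips with 3 to 60 N. Pads are 32 mm wide; open, the fingers measure 118 mm over their backs; the gripper's body (76 mm by 178 mm) begins 60 mm behind the grasp point.
Start: joints at [1.215, 0.379, 1.734, -0, 1.028, -0.033], TCP at [0.222, 0.664, 0.214] pointing down, gripper open.
Joint ranges: [-2.77, 2.77], [-0.74, 2.19], [0, 2.66], [-1.06, 4.2], [0.31, 2.87], [-3.08, 3.08]. Speed limits (rad/s): [1.89, 1.89, 2.39, 3.14, 3.14, 3.14].

### API

Orientations are given as [roll, pitch, yaw] about the fixed x, y, z axes, in that order (R = Rz(yaw) Ry(pitch) Rx(roll)).
In Python, from rig import ctrl, viewer, job gives the robot as it stands.
- The arm moves only by the shell command python3 -m pendant 'ROWS'. ROWS is JSON, a list of rows, each a list of 3 entries, a list of its own where there are three numbers: the turn, a rotation vector about the tool's x, y, z in degrees, then the shift along the tool's x, y, z in mm, then the opening, from 0 (shut) to 1 (fully open). In form: [[[rx, ry, rz], [x, y, z], grip], ...]. A call has 1 to 5 rows; each row is the pose to reach, as a shift and turn from the pose commanded when the call began, along the tool's axes at that moment; what a row does not reach only later rows make up. A row lasts 1/10 s, in which the tool goes at most 50 mm and 8.59 degrees, less where a joint would pass 70% of its speed; a pose out of reach is approached as far as the arm can. A call with a gripper value outside its range is refused whole. The fingers move at their own pace and stop on an object; the grip force is fixed at half the most. Time passes only in rows, so rows that repeat a pose let the fingers close. It gives the time, the measured TCP pose, the force, the opening and the grip force at its end, in the units of the state.
- ctrl.observe(): the state, without advancing time (a new reading comes with each control period).
- viewer.capture(name): name is "side" or "top"; returns the picture (420x560x3 uint8, red, green, blue); there is no depth.
- viewer.get_calibration(name): a dict with "K" (3x3 intrinsics, pixels), "position" and "attitude" of the camera in the world. Camera axes: x right, y up, looking along -z (the intrinsics and any distortion apply to the point x, -y, -z); pixel columns grow to the right and rows downward; lengths in m; the calibration is good to about 2 mm. A picture is of the moment at which its call begins. get_calibration takes no time and is no camera call.
- job.hand_in(): hands the job in; it is judged then, once.
The state is a dict: "t": time; "joint_positions": joint angles; "joint_vel": joint speeds; "joint_torque": joint torques, N m; "ee_pos": TCP position; "tool_rot": TCP orientation; "ft_force": force on the tool from outside, world axes, zero at the start; "moment": the same for the moment, N m; "finger_gap": finger opening in m; "grip_force": force on a finger pad.
Only numpy, scipy, OpenCV 4.12 (cv2) and the standard library are available. Lean on these libraries where they do the work, as an engineer would, in place of code of your own. Each camera call takes 0.05 s, during which the arm holds its last target. There are 200 camera calls.

### The job

Slide the dispenser's red handle all the way to its end, then let go so that it snaps back home by itself, feeding out just one white terminal block. Pick up that block and set it down gently on the bracket in the black lamp housing, flat and centred between the two cheeks, then let go. Leave the other blocks in the magazine and everything else on the bench where it is.

Things in the scene. Friction and masses are not known exactly. Their poses are not given: they have to be found in the camera images.
- dispenser: bench dispenser, fixed: blue base, grey magazine (44 x 60 mm outside, top 76 mm above the bench) with a stack of three white blocks, a red-handled feed slide behind it, a narrow grey ledge in front. Origin: on the bench under the magazine's centre; x = feed direction (handle to ledge), z up. Magazine floor 14 mm above the bench. Base and spring barrel reach back to x = -165 mm.
- ledge (a point): point on the top of the ledge where a fully fed block's centre ends up (within some 6 mm), x = 45 mm, 14 mm above the bench; axes as the dispenser's. The ledge is 40 mm wide, so the block, lying along y, overhangs it by 5 mm at both ends; it runs from x = 22 to 72 mm and ends in a lip 6 mm high. Once the slide is home the stack drops by one block (22 mm).
- feed_slide (a joint): travel of the feed slide, m: 0 = home, 0.048 = hard end stop; grows as the handle moves along the dispenser's +x. A return spring pulls it home with 3.6 N at the start and 9.4 N at the end of the stroke, plus damping of 25 N per m/s; let go, it flies home in some 0.3 s.
- feed_grip (a point): middle of the top of the slide's red upright handle, 12 mm (x) by 16 mm (y), 46 mm tall, from 34 to 80 mm above the bench; moves with the slide from x = -95 mm (home) to x = -47 mm in the dispenser's frame. Axes as the dispenser's. It can be pinched from above across y or pushed from behind.
- block_1: the lowest block of the stack, the one to be fed out and fitted: white ceramic lamp terminal block with brass contacts, 34 mm (x) by 50 mm (y) by 22 mm (z), 60 to 120 g. Origin: centre of its underside.
- block_2: second block of the stack, the same shape. Origin: centre of its underside.
- block_3: top block of the stack, the same shape. Origin: centre of its underside.
- fixture: yellow plate, 220 x 220 x 8 mm, screwed to the bench, bearing a round black lamp housing, an open dish 172 mm across with an orange gasket on its rim, 34 mm above the bench. Origin: centre of the plate's underside; z up; its y runs along the channel of the bracket in the housing.
- seat (a point): centre of the seat, the flat top of the light grey bracket in the middle of the housing, 38 mm above the bench; axes as the fixture's. A channel 41 mm wide (x), 46 mm long (y) between two blue cheeks along y, 4 mm thick and 5 mm high; its ends are open, so a block held by its two ends can be lowered straight in, the fingers passing beyond the ends of the bracket.
- post: bystander, leave alone: brass pillar, 18 mm thick, 35 mm tall, standing loose on a corner of the yellow plate. Origin: centre of its underside.
- gasket: bystander, leave alone: orange plastic ring, 84 mm across, 6 mm thick, lying on the bench. Origin: centre of its underside.
- driver: bystander, leave alone: screwdriver with a red handle, about 200 mm long, lying on the bench near the robot. Origin: centre of its underside (about the middle of its length).
- jar: bystander, leave alone: white jar with blue lid, 48 mm across, 55 mm tall. Origin: centre of its underside.
- can: bystander, leave alone: aluminium can with green band, 52 mm across, 90 mm tall. Origin: centre of its underside.
- grey_block: bystander, leave alone: grey block of the same size as the white ones, on the bench, not for this job. Origin: centre of its underside.
- cup: bystander, leave alone: blue open cup, 56 mm across, 45 mm tall. Origin: centre of its underside.

How it is judged:
By the outcome, as a careful person would: the job done as asked, in the order asked, and still so for the second after the job is handed in, with the robot touching nothing.
It also fails if it takes over 54 s, if anything falls off the work surface, if the arm or the gripper's body presses on something with over 40 N, if the wrist force passes 120 N, or if a joint passes its speed limit or range.

## Working session

There is one attempt and no reset: what is moved stays moved. The work goes in short steps, Python scripts to look and compute and a shell command to move; the robot and the scene stay as the last step left them, time stands still between calls to the robot, and variables do not carry over. Pictures are saved under pics/ and viewed, at most 10 in all, crops included, and the job is handed in when it is done.

```bash
ls; mkdir -p pics
python3 - <<'E'
from rig import ctrl, viewer, job
import cv2, numpy as np
print(ctrl.grip_depth, ctrl.observe())
for n in("side","top"):
    im=viewer.capture(n); cv2.imwrite(f"pics/{n}0.png",im[:,:,::-1]); print(n,viewer.get_calibration(n))
E
```

```text
pics
0.0188 {'t': 0.0, 'joint_positions': array([ 1.21469908e+00,  3.79429283e-01,  1.73474311e+00, -1.14361270e-05,
        1.02851392e+00, -3.33063561e-02]), 'joint_vel': array([-1.33291350e-03, -2.05270290e-03, -4.80829168e-04, -6.87277876e-05,
        1.30258032e-03, -3.10847888e-04]), 'joint_torque': array([-1.90438674e-03, -7.63737488e+01, -4.34351850e+01,  6.49864809e-02,
        4.27138817e-02, -1.04655803e-04]), 'ee_pos': array([0.22192948, 0.66348652, 0.21329243]), 'tool_rot': array([-3.14049928e+00, -2.66353355e-05,  2.81880765e+00]), 'ft_force': array([ 0.07664747, -0.06573653, -0.3996144 ]), 'moment': array([-0.06642769, -0.00939431,  0.05410434]), 'grip_force': 0.0, 'finger_gap': 0.09088214188813949}
side {'K': array([[460.82385647,   0.        , 274.38562532],
       [  0.        , 460.82385647, 211.96593134],
       [  0.        ,   0.        ,   1.        ]]), 'position': array([0.45203412, 0.71214079, 0.61148279]), 'attitude': array([ 0.92150875, -0.02329596, -2.97335943])}
top {'K': array([[476.74298626,   0.        , 278.75317299],
       [  0.        , 476.74298626, 211.76456751],
       [  0.        ,   0.        ,   1.        ]]), 'position': array([0.49792617, 0.03731901, 1.05910006]), 'attitude': array([ 0.09218373, -0.0229708 , -1.56443684])}
```

View pics/top0.png

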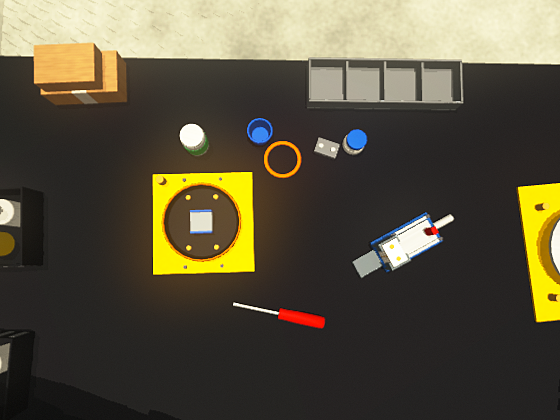

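View pics/side0.png

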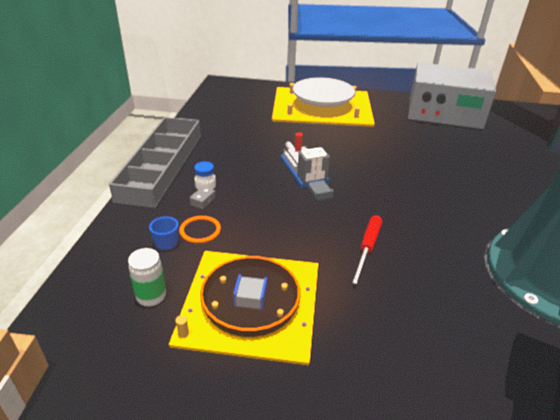

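The top view shows the fixture at about (202,222), with the bracket at (201,222). The dispenser's ledge is near (367,264), its magazine near (393,252) and the red handle near (432,231). I'll zoom in on both.

```bash
cat > h.py <<'E'
import numpy as np, cv2
from scipy.spatial.transform import Rotation as R
from rig import ctrl, viewer
def cap(n): return viewer.capture(n)
def ray(n,uv):
    c=viewer.get_calibration(n); uv=np.atleast_2d(np.array(uv,float))
    d=np.c_[uv,np.ones(len(uv))]@np.linalg.inv(c["K"]).T*[1,-1,-1]
    return c["position"], R.from_euler("xyz",c["attitude"]).apply(d)
def plane(n,uv,z):
    p,d=ray(n,uv); return p+d*((z-p[2])/d[:,2])[:,None]
def proj(n,P):
    c=viewer.get_calibration(n); q=R.from_euler("xyz",c["attitude"]).inv().apply(np.atleast_2d(P)-c["position"])*[1,-1,-1]
    q=q@c["K"].T; return q[:,:2]/q[:,2:]
def masks(im):
    h,s,v=cv2.split(cv2.cvtColor(im,cv2.COLOR_RGB2HSV)); h=h.astype(int)
    return dict(red=(((h<6)|(h>174))&(s>150)&(v>80)), blue=((h>100)&(h<125)&(s>120)&(v>60)),
      yellow=((h>24)&(h<34)&(s>180)&(v>120)), orange=((h>7)&(h<22)&(s>180)&(v>120)), grey=((s<75)&(v>70)&(v<200)), white=((s<60)&(v>=200)))
def comps(m,box,amin=10):
    x0,y0,x1,y1=box; k=np.zeros(m.shape,np.uint8); k[y0:y1,x0:x1]=m[y0:y1,x0:x1]
    cs,_=cv2.findContours(k,cv2.RETR_EXTERNAL,cv2.CHAIN_APPROX_NONE)
    return [c for c in sorted(cs,key=cv2.contourArea,reverse=True) if cv2.contourArea(c)>amin]
E
python3 - <<'E'
from h import *
t=cv2.imread("pics/top0.png"); s=cv2.imread("pics/side0.png")
def crop(i,x,y,w,h,k): return cv2.resize(i[y:y+h,x:x+w],(w*k,h*k),interpolation=cv2.INTER_CUBIC)
a=np.hstack([crop(t,340,200,120,90,3),crop(t,150,170,110,90,4)])
b=np.hstack([crop(s,270,125,75,80,4),crop(s,180,240,150,80,3)[:240]]) if 0 else None
A=crop(t,345,205,114,75,7)
B=crop(t,170,190,64,64,6);C=crop(s,270,130,70,70,6)
cv2.imwrite("pics/c1.png",A)
o=np.zeros((420,804,3),np.uint8);o[:384,:384]=B;o[:,384:804]=C;cv2.imwrite("pics/c2.png",o[:,:800])
m=masks(t[:,:,::-1].copy())
for k,box in(("red",(410,200,460,260)),("blue",(340,190,470,290)),("grey",(345,230,395,290)),("white",(370,200,460,280)),("yellow",(140,160,260,280)),("grey",(180,200,225,245)),("blue",(180,200,225,245)),("orange",(160,180,245,265))):
    for c in comps(m[k],box)[:3]:
        r=cv2.minAreaRect(c); print(k,cv2.contourArea(c),np.round(r[0],1),np.round(r[1],1),round(r[2],1),np.round(cv2.boxPoints(r),1).tolist())
E
```

```text
Traceback (most recent call last):
ValueError: all the input array dimensions except for the concatenation axis must match exactly, but along dimension 0, the array at index 0 has size 270 and the array at index 1 has size 360
```

Run:
```python
from h import *
t=cv2.imread("pics/top0.png"); s=cv2.imread("pics/side0.png")
def crop(i,x,y,w,h,k): return cv2.resize(i[y:y+h,x:x+w],(w*k,h*k),interpolation=cv2.INTER_CUBIC)
o=np.zeros((600,800,3),np.uint8);o[:300,:456]=crop(t,345,205,114,75,4)
o[:300,480:800]=crop(t,170,192,64,60,5);o[300:,:456]=crop(s,270,130,76,50,6);o[300:540,480:]=crop(s,210,262,80,60,4);cv2.imwrite("pics/c1.png",o)
m=masks(t[:,:,::-1].copy())
for k,box in(("red",(410,200,460,260)),("blue",(340,190,470,290)),("grey",(345,230,395,290)),("white",(370,200,460,280)),("yellow",(140,160,260,280)),("grey",(180,200,225,245)),("blue",(180,200,225,245)),("orange",(160,180,245,265))):
    for c in comps(m[k],box)[:3]:
        r=cv2.minAreaRect(c); print(k,cv2.contourArea(c),np.round(r[0],1),np.round(r[1],1),round(r[2],1),np.round(cv2.boxPoints(r),1).tolist())
```

```text
red 70.5 [431.4 230.8] [ 8.  12.6] 76.0 [[424.3999938964844, 228.39999389648438], [436.6000061035156, 225.39999389648438], [438.5, 233.10000610351562], [426.29998779296875, 236.1999969482422]]
blue 144.0 [398.5 228.1] [ 3.5 64.5] 61.2 [[369.3999938964844, 242.10000610351562], [425.8999938964844, 211.0], [427.6000061035156, 214.0], [371.1000061035156, 245.10000610351562]]
blue 26.5 [426.1 249.2] [ 1.7 36.7] 61.4 [[409.6000061035156, 257.20001220703125], [441.79998779296875, 239.60000610351562], [442.6000061035156, 241.10000610351562], [410.3999938964844, 258.70001220703125]]
blue 25.0 [379.  256.8] [22.8  2.4] 62.2 [[372.6000061035156, 247.1999969482422], [374.70001220703125, 246.10000610351562], [385.29998779296875, 266.29998779296875], [383.20001220703125, 267.3999938964844]]
grey 433.5 [367.1 263.2] [18.9 25.2] 60.3 [[351.5, 261.29998779296875], [373.29998779296875, 248.8000030517578], [382.70001220703125, 265.20001220703125], [360.79998779296875, 277.70001220703125]]
grey 118.5 [386. 251.] [38. 16.] 90.0 [[378.0, 232.0], [394.0, 232.0], [394.0, 270.0], [378.0, 270.0]]
white 1253.0 [409.1 241.1] [29.8 52.5] 60.5 [[378.8999938964844, 241.10000610351562], [424.6000061035156, 215.3000030517578], [439.20001220703125, 241.1999969482422], [393.6000061035156, 267.0]]
white 90.5 [443.5 221. ] [ 5.8 19.7] 63.4 [[433.3999938964844, 222.8000030517578], [451.0, 214.0], [453.6000061035156, 219.1999969482422], [436.0, 228.0]]
yellow 9775.0 [202.4 222.8] [100.3 101.2] 88.7 [[150.60000610351562, 173.89999389648438], [251.8000030517578, 171.5], [254.1999969482422, 271.79998779296875], [153.0, 274.1000061035156]]
blue 20.5 [200.5 210.5] [ 1. 21.] 90.0 [[190.0, 210.0], [211.0, 210.0], [211.0, 211.0], [190.0, 211.0]]
blue 11.0 [200.5 232. ] [ 2. 21.] 90.0 [[190.0, 231.0], [211.0, 231.0], [211.0, 233.0], [190.0, 233.0]]
orange 4739.5 [201. 222.] [78. 78.] 90.0 [[162.0, 183.0], [240.0, 183.0], [240.0, 261.0], [162.0, 261.0]]
```

View pics/c1.png

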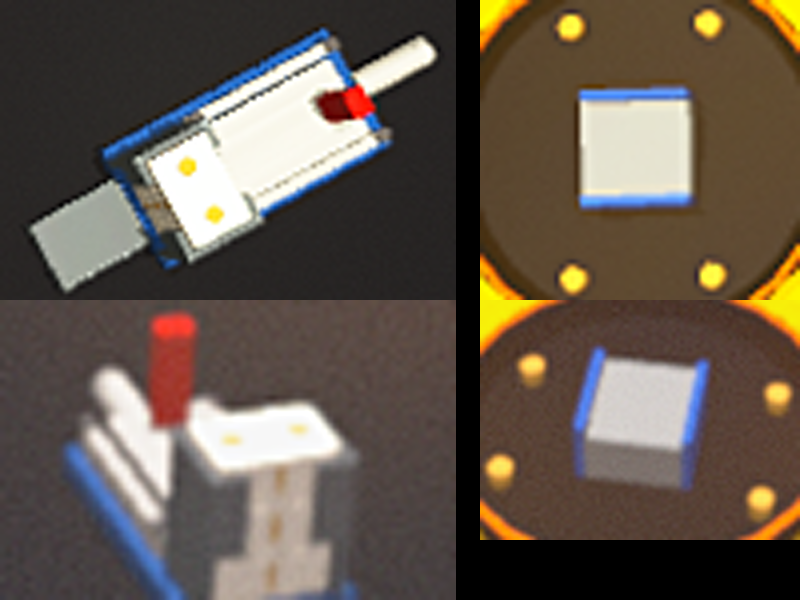

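Run:
```python
from h import *
t=cv2.imread("pics/top0.png")[:,:,::-1].copy(); s=cv2.imread("pics/side0.png")[:,:,::-1].copy()
f=lambda a:np.round(np.array(a)*1000,1).tolist()
H=plane("top",(434.1,230.4),.08)[0]; print("handle top",f(H),"side",f(plane("side",(298.4,134),.08)))
# bright red only (top face)
hsv=cv2.cvtColor(t,cv2.COLOR_RGB2HSV); 
c=comps(masks(t)["red"]&(hsv[:,:,2]>190),(410,200,460,260),3)[0]; M=c[:,0].mean(0); print("bright red",M,f(plane("top",M,.08)))
E1=plane("top",[(351.5,261.3),(360.8,277.7)],.02); print("ledge front",f(E1),f(E1.mean(0)))
L=plane("top",[(370.3,243.6),(425.9-.8,211+1)],.008); d=L[0]-L[1]; print("base edge yaw",np.degrees(np.arctan2(d[1],d[0])))
L=plane("top",[(410,258),(442.2,240.4)],.008); d=L[0]-L[1]; print("base edge2 yaw",np.degrees(np.arctan2(d[1],d[0])))
d=E1.mean(0)-H; print("handle->ledge",np.degrees(np.arctan2(d[1],d[0])),np.linalg.norm(d[:2]))
# magazine top corners from crop (x4)
mc=np.array([(136,158),(210,125),(262,218),(190,262)])
P=plane("top",mc/4+[344.6,204.6],.076); print("mag",f(P),f(P.mean(0)))
# seat
yl=comps(masks(t)["yellow"],(140,160,260,280))[0]; r=cv2.minAreaRect(yl); B=plane("top",cv2.boxPoints(r),.008); print("plate",f(B),f(B.mean(0)))
for a in np.roll(B,-1,0)-B: print(np.degrees(np.arctan2(a[1],a[0]))%90)
print("seat cheeks",f(plane("top",[(200.5,210.5),(200.5,232)],.043)), "gasket ring",f(plane("top",(201,222),.034)))
sc=np.array([(581,90),(690,88),(692,206),(580,208)])-[480,0]; P=plane("top",sc/5+[169.6,191.6],.043); print("seat corners",f(P),f(P.mean(0)))
sc=np.array([(600,349),(709,361),(692,452),(576,436)])-[480,300]; P=plane("side",sc/4+[209.6,261.6],.043); print("seat corners side",f(P),f(P.mean(0)))
q=comps(masks(s)["yellow"],(160,230,340,370))[0]; q=cv2.approxPolyDP(cv2.convexHull(q),8,True)[:,0]; P=plane("side",q,.008); print("plate side",f(P),f(P.mean(0)))
```

```text
handle top [552.6, -306.7, 80.0] side [[552.3, -305.0, 80.0]]
bright red [433.94444444 230.05555556] [[553.3, -306.4, 80.0]]
ledge front [[487.2, -145.0, 20.0], [452.0, -165.0, 20.0]] [469.6, -155.0, 20.0]
base edge yaw 119.94704540790198
base edge2 yaw 118.4226966993344
handle->ledge 118.67726025596997 0.17289654901802673
mag [[523.6, -191.7, 76.0], [540.9, -230.5, 76.0], [493.1, -256.7, 76.0], [470.3, -218.9, 76.0]] [507.0, -224.5, 76.0]
plate [[677.1, 298.4, 8.0], [684.8, 74.5, 8.0], [463.1, 66.7, 8.0], [456.7, 286.5, 8.0]] [570.4, 181.5, 8.0]
1.9646434649563531
1.9925274095279235
1.6603974006411306
3.0963032018173315
seat cheeks [[593.3, 181.6, 43.0], [547.4, 180.6, 43.0]] gasket ring [[569.4, 181.3, 34.0]]
seat corners [[595.1, 204.4, 43.0], [596.3, 158.0, 43.0], [545.9, 156.2, 43.0], [544.7, 203.6, 43.0]] [570.5, 180.5, 43.0]
seat corners side [[593.8, 157.8, 43.0], [546.2, 156.0, 43.0], [543.7, 208.2, 43.0], [592.1, 208.6, 43.0]] [568.9, 182.7, 43.0]
plate side [[680.5, 75.4, 8.0], [465.0, 70.4, 8.0], [458.3, 285.6, 8.0], [674.2, 294.5, 8.0]] [569.5, 181.5, 8.0]
```

```bash
cat >> h.py <<'E'
def to(x,y,z,yaw=None):
    s=ctrl.observe(); r=R.from_euler("xyz",s["tool_rot"]); d=r.inv().apply(np.array([x,y,z])-s["ee_pos"])*1000
    w=s["tool_rot"]*0 if yaw is None else np.degrees((r.inv()*R.from_euler("xyz",[np.pi,0,np.radians(yaw)])).as_rotvec())
    print("turn",np.round(w,1),"shift",np.round(d,1),"| t",round(float(s["t"]),2),"pos",np.round(s["ee_pos"]*1000,1),"yaw",np.round(np.degrees(s["tool_rot"]),1),"F",np.round(s["ft_force"],1),"gap",round(s["finger_gap"]*1000,1))
E
python3 -m pendant '[[[0,0,42.5],[-379,-257,0],1],[[0,0,42.5],[-379,-257,0],1],[[0,0,42.5],[-379,-257,0],1],[[0,0,42.5],[-379,-257,0],1],[[0,0,42.5],[-379,-257,0],1]]'
python3 -c "
from h import *
to(.56,-.1,.214,119)"
```

```text
t: 0.6
ee_pos: [0.3745, 0.4633, 0.2138]
tool_rot: [-3.141, 0.0, 2.071]
ft_force: [1.3, 0.6, 0.1]
finger_gap: 0.091
grip_force: 0.0
turn [-0.   0.  -0.3] shift [-5.833e+02 -1.075e+02 -1.000e-01] | t 0.6 pos [374.5 463.3 213.8] yaw [-180.     0.   118.7] F [1.3 0.6 0.1] gap 91.0
```

```bash
python3 -m pendant '[[[0,0,0],[-240,-69,0],1],[[0,0,0],[-240,-69,0],1],[[0,0,0],[-240,-69,0],1],[[0,0,0],[-240,-69,0],1],[[0,0,0],[-240,-69,0],1]]'
python3 -m pendant '[[[0,0,0],[-240,-69,0],1],[[0,0,0],[-240,-69,0],1],[[0,0,0],[-240,-69,0],1],[[0,0,0],[-240,-69,0],1],[[0,0,0],[-240,-69,0],1]]'
python3 -c "
from h import *
to(.553,-.306,.16,119)"
```

```text
t: 1.1
ee_pos: [0.4297, 0.2199, 0.2139]
tool_rot: [-3.142, 0.0, 2.077]
ft_force: [0.4, 0.2, 0.1]
finger_gap: 0.0911
grip_force: 0.0
t: 1.6
ee_pos: [0.4858, -0.0237, 0.214]
tool_rot: [3.141, 0.0, 2.077]
ft_force: [0.8, 1.5, 0.5]
finger_gap: 0.091
grip_force: 0.0
turn [0. 0. 0.] shift [-279.5  -78.1   54.1] | t 1.6 pos [485.8 -23.7 214. ] yaw [180.   0. 119.] F [0.8 1.5 0.5] gap 91.0
```

```bash
python3 -m pendant '[[[0,0,0],[-280,-78,0],1],[[0,0,0],[-280,-78,0],1],[[0,0,0],[-280,-78,0],1],[[0,0,0],[-280,-78,0],1],[[0,0,0],[-280,-78,0],1]]'
python3 -m pendant '[[[0,0,0],[-39,-11,55],1],[[0,0,0],[-39,-11,75],1],[[0,0,0],[-39,-11,75],1],[[0,0,0],[-39,-11,75],1]]'
python3 - <<'E'
from h import *
to(.553,-.306,.05,119)
t=cap("top"); s=cap("side")
def crop(i,x,y,w,h,k): return cv2.resize(i[y:y+h,x:x+w],(w*k,h*k),interpolation=cv2.INTER_CUBIC)
o=np.hstack([crop(t,380,170,100,100,4),crop(s,250,90,100,100,4)]); cv2.imwrite("pics/c2.png",o[:,:,::-1])
E
```

```text
t: 2.1
ee_pos: [0.5438, -0.2669, 0.2137]
tool_rot: [-3.141, -0.0, 2.077]
ft_force: [0.4, 0.5, 0.0]
finger_gap: 0.0912
grip_force: 0.0
t: 2.5
ee_pos: [0.5529, -0.3037, 0.1389]
tool_rot: [-3.141, -0.001, 2.077]
ft_force: [1.2, 1.1, 0.1]
finger_gap: 0.0912
grip_force: 0.0
turn [-0.  -0.1 -0. ] shift [-2.2 -0.9 88.9] | t 2.5 pos [ 552.9 -303.7  138.9] yaw [-1.80e+02 -1.00e-01  1.19e+02] F [1.2 1.1 0.1] gap 91.2
```

View pics/c2.png

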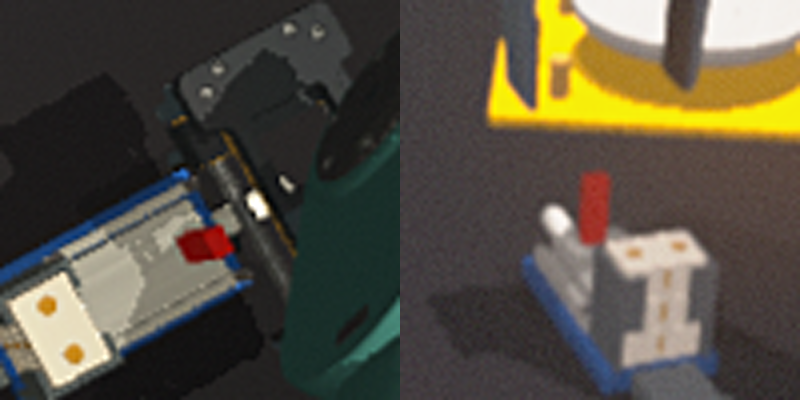

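The fingers hang on either side of the red handle, whose top is at crop pixel (596,175). I'll go down and pinch it.

```bash
python3 -m pendant '[[[0,0,0],[0,-1,45],1],[[0,0,0],[-1,-1,88],1],[[0,0,0],[-1,-1,88],1],[[0,0,0],[-1,-1,88],0.4],[[0,0,0],[-1,-1,88],0.2]]'
python3 -m pendant '[[[0,0,0],[0,0,0],0],[[0,0,0],[0,0,0],0],[[0,0,0],[0,0,0],0],[[0,0,0],[0,0,0],0],[[0,0,0],[0,0,0],0]]'
python3 -c "
from h import *
to(.5297,-.264,.05,119)"
```

```text
t: 3.1
ee_pos: [0.5544, -0.3061, 0.054]
tool_rot: [3.14, 0.003, 2.077]
ft_force: [-0.3, -0.6, 0.7]
finger_gap: 0.0781
grip_force: 0.0
t: 3.6
ee_pos: [0.5528, -0.3055, 0.051]
tool_rot: [3.142, 0.0, 2.077]
ft_force: [-0.3, 0.4, -0.3]
finger_gap: 0.0382
grip_force: 0.0
turn [0. 0. 0.] shift [47.5 -0.1  1. ] | t 3.6 pos [ 552.8 -305.5   51. ] yaw [180.   0. 119.] F [-0.3  0.4 -0.3] gap 38.2
```

```bash
python3 -m pendant '[[[0,0,0],[0,0,0],0],[[0,0,0],[0,0,0],0],[[0,0,0],[0,0,0],0],[[0,0,0],[0,0,0],0],[[0,0,0],[0,0,0],0]]'
python3 -c "
from h import *
to(.5297,-.264,.05,119)"
```

```text
t: 4.1
ee_pos: [0.5521, -0.3058, 0.0508]
tool_rot: [-3.14, -0.0, 2.077]
ft_force: [-5.1, -4.7, 1.8]
finger_gap: 0.0157
grip_force: 30.0
turn [-0.1 -0.   0. ] shift [47.5  0.7  0.8] | t 4.1 pos [ 552.1 -305.8   50.8] yaw [-179.9   -0.   119. ] F [-5.1 -4.7  1.8] gap 15.7
```

```bash
python3 -m pendant '[[[0,0,0],[5,-0.7,0],0],[[0,0,0],[11,-0.7,0],0],[[0,0,0],[17,-0.7,0],0],[[0,0,0],[23,-0.7,0],0],[[0,0,0],[29,-0.7,0],0]]'
python3 -m pendant '[[[0,0,0],[5,0,0],0],[[0,0,0],[10,0,0],0],[[0,0,0],[14,0,0],0],[[0,0,0],[17,0,0],0],[[0,0,0],[19,0,0],0]]'
python3 -c "
from h import *
to(.5297,-.264,.05,119)"
```

```text
t: 4.6
ee_pos: [0.5387, -0.2816, 0.051]
tool_rot: [3.141, 0.003, 2.077]
ft_force: [4.0, -12.1, -8.3]
finger_gap: 0.0159
grip_force: 30.0
t: 5.1
ee_pos: [0.5297, -0.265, 0.051]
tool_rot: [3.141, 0.003, 2.077]
ft_force: [4.8, -12.6, -9.6]
finger_gap: 0.0158
grip_force: 30.0
turn [0.  0.2 0. ] shift [0.9 0.5 1. ] | t 5.1 pos [ 529.7 -265.    51. ] yaw [180.    0.2 119. ] F [  4.8 -12.6  -9.6] gap 15.8
```

```bash
python3 -m pendant '[[[0,0,0],[1,0,0],0],[[0,0,0],[2,0,0],0],[[0,0,0],[3,0,0],0],[[0,0,0],[3,0,0],0]]'
python3 -c "
from h import *
to(.5297,-.264,.05,119)"
```

```text
t: 5.5
ee_pos: [0.529, -0.2636, 0.0511]
tool_rot: [3.14, 0.005, 2.078]
ft_force: [7.3, -22.3, -16.2]
finger_gap: 0.0161
grip_force: 30.0
turn [0.1 0.3 0. ] shift [-0.7  0.4  1.1] | t 5.5 pos [ 529.  -263.6   51.1] yaw [179.9   0.3 119. ] F [  7.3 -22.3 -16.2] gap 16.1
```

```bash
python3 -m pendant '[[[0,0,0],[1,0,0],0],[[0,0,0],[2,0,0],0],[[0,0,0],[3,0,0],0],[[0,0,0],[3,0,0],0]]'
python3 - <<'E'
from h import *
to(.5297,-.264,.05,119)
t=cap("top");s=cap("side")
def crop(i,x,y,w,h,k): return cv2.resize(i[y:y+h,x:x+w],(w*k,h*k),interpolation=cv2.INTER_CUBIC)
o=np.hstack([crop(t,340,200,100,100,4),crop(s,270,110,100,100,4)]); cv2.imwrite("pics/c3.png",o[:,:,::-1])
E
```

```text
t: 5.9
ee_pos: [0.5286, -0.2628, 0.0515]
tool_rot: [3.139, 0.009, 2.078]
ft_force: [9.2, -37.6, -22.3]
finger_gap: 0.0157
grip_force: 30.0
turn [0.1 0.5 0.1] shift [-1.6  0.3  1.5] | t 5.9 pos [ 528.6 -262.8   51.5] yaw [179.9   0.5 119.1] F [  9.2 -37.6 -22.3] gap 15.7
```

View pics/c3.png

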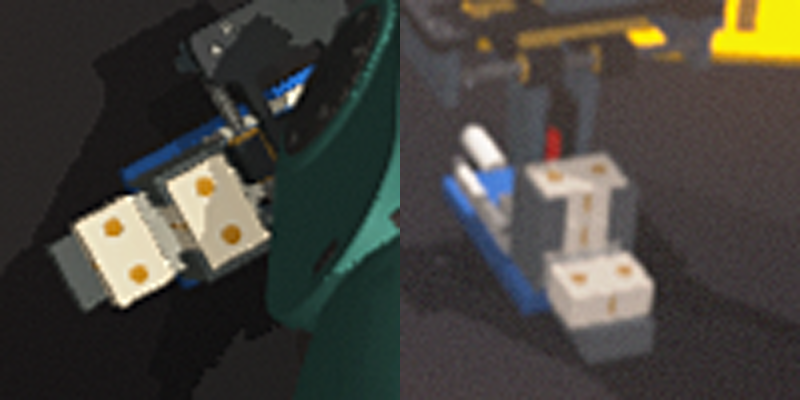

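The block is on the ledge at crop pixel (125,248) and the slide is hard against its end stop. I'll let go now.

```bash
python3 -m pendant '[[[0,0,0],[-2,0,0],1],[[0,0,0],[-2,0,0],1],[[0,0,0],[-2,0,0],1],[[0,0,0],[-2,0,0],1],[[0,0,0],[-2,0,0],1]]'
python3 -m pendant '[[[0,0,0],[-2,0,0],1],[[0,0,0],[-2,0,0],1],[[0,0,0],[-2,0,0],1],[[0,0,0],[-2,0,-40],1],[[0,0,0],[-2,0,-85],1]]'
python3 - <<'E'
from h import *
to(.485,-.184,.14,119)
t=cap("top");s=cap("side")
cv2.imwrite("pics/t3.png",t[:,:,::-1]);cv2.imwrite("pics/s3.png",s[:,:,::-1])
def crop(i,x,y,w,h,k): return cv2.resize(i[y:y+h,x:x+w],(w*k,h*k),interpolation=cv2.INTER_CUBIC)
o=np.hstack([crop(t,340,200,100,100,4),crop(s,270,110,100,100,4)]); cv2.imwrite("pics/c4.png",o[:,:,::-1])
E
```

```text
t: 6.5
ee_pos: [0.5271, -0.2605, 0.0511]
tool_rot: [3.142, 0.001, 2.077]
ft_force: [-0.3, -1.6, -1.1]
finger_gap: 0.0529
grip_force: 1.0
t: 7.0
ee_pos: [0.5268, -0.2614, 0.1355]
tool_rot: [-3.14, -0.003, 2.077]
ft_force: [0.2, -0.3, 0.4]
finger_gap: 0.0902
grip_force: 0.0
turn [-0.1 -0.2  0. ] shift [87.9  1.  -4.3] | t 7.0 pos [ 526.8 -261.4  135.5] yaw [-179.9   -0.2  119. ] F [ 0.2 -0.3  0.4] gap 90.2
```

View pics/c4.png

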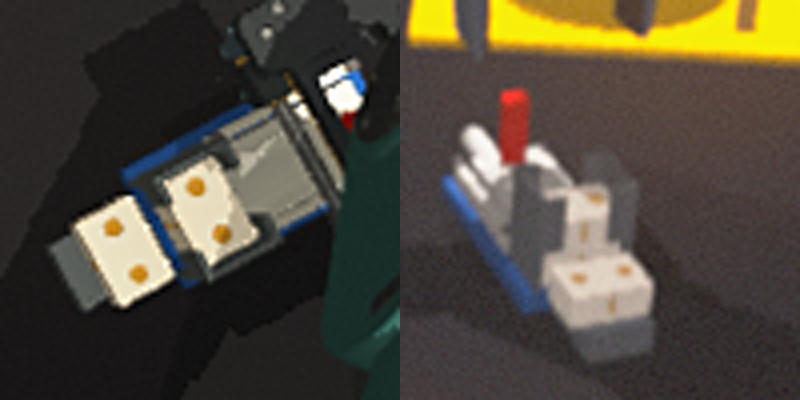

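The slide is home and the stack has dropped by one. The fed block is on the ledge, with its screws at crop pixels (114,227) and (138,273) in the top view.

Run:
```python
from h import *
t=cv2.imread("pics/t3.png")[:,:,::-1].copy(); s=cv2.imread("pics/s3.png")[:,:,::-1].copy()
f=lambda a:np.round(np.array(a)*1000,1).tolist()
o=np.array([45*np.cos(np.radians(119)),45*np.sin(np.radians(119))])
for n,im,box,sc in(("top",t,(355,244,387,280),[(114,227),(138,273)]),("side",s,(306,172,335,184),[(179,278),(225,271)])):
    off=[339.6,199.6] if n=="top" else [269.6,109.6]
    P=plane(n,np.array(sc)/4+off,.036); d=P[1]-P[0]; print(n,"screws",f(P),f(P.mean(0)),np.degrees(np.arctan2(d[1],d[0]))%180)
    h,sa,v=cv2.split(cv2.cvtColor(im,cv2.COLOR_RGB2HSV))
    c=comps((v>165),box)[0]; r=cv2.minAreaRect(cv2.convexHull(c)); 
    P=plane(n,cv2.boxPoints(r),.036); print(n,r,f(P),f(P.mean(0)),np.linalg.norm(np.diff(P,axis=0),axis=1)*1000)
print("base front",f(plane("top",[(373.6,246.6),(384.2,266.8)],.008)))
print(proj("top",[[.485,-.184,.036]]))
```

```text
top screws [[498.2, -178.0, 36.0], [473.7, -190.7, 36.0]] [486.0, -184.3, 36.0] 27.343811464301496
top ((370.90093994140625, 262.2216796875), (23.407987594604492, 15.734830856323242), 60.945396423339844) [[499.2, -157.0, 36.0], [515.8, -186.8, 36.0], [472.2, -210.8, 36.0], [455.8, -181.0, 36.0]] [485.7, -183.9, 36.0] [34.12782528 49.72325015 34.01191894]
side screws [[496.9, -178.5, 36.0], [471.6, -191.2, 36.0]] [484.2, -184.9, 36.0] 26.71490214437705
side ((319.0, 177.5), (11.0, 26.0), 90.0) [[519.1, -204.8, 36.0], [459.2, -217.3, 36.0], [456.0, -170.5, 36.0], [513.9, -158.6, 36.0]] [487.0, -187.8, 36.0] [61.21780253 46.91541803 59.09780093]
base front [[519.7, -196.4, 8.0], [475.5, -219.3, 8.0]]
[[370.94396101 262.55067812]]
```

```bash
python3 -m pendant '[[[0,0,0],[45,1,0],1],[[0,0,0],[88,1,0],1],[[0,0,0],[88,1,40],1],[[0,0,0],[88,1,75],1],[[0,0,0],[88,1,75],1]]'
python3 -c "
from h import *
to(.485,-.1835,.012,119)"
```

```text
t: 7.6
ee_pos: [0.4835, -0.1832, 0.0575]
tool_rot: [-3.138, -0.005, 2.077]
ft_force: [-0.1, -0.5, 0.3]
finger_gap: 0.0913
grip_force: 0.0
turn [-0.2 -0.3  0. ] shift [-1.2  1.4 45.5] | t 7.6 pos [ 483.5 -183.2   57.5] yaw [-179.8   -0.3  119. ] F [-0.1 -0.5  0.3] gap 91.3
```

```bash
python3 -m pendant '[[[0,0,0],[0,1,25],1],[[0,0,0],[0,1,42],0.7],[[0,0,0],[0,1,46],0.6],[[0,0,0],[0,1,46],0.58],[[0,0,0],[0,1,46],0.57]]'
python3 -c "
from h import *
to(.485,-.1835,.012,119)"
```

```text
t: 8.1
ee_pos: [0.4877, -0.1845, 0.0161]
tool_rot: [3.141, 0.001, 2.077]
ft_force: [0.5, -0.1, 1.1]
finger_gap: 0.062
grip_force: 0.0
turn [ 0.   0.1 -0. ] shift [ 2.2 -1.9  4.1] | t 8.1 pos [ 487.7 -184.5   16.1] yaw [1.80e+02 1.00e-01 1.19e+02] F [ 0.5 -0.1  1.1] gap 62.0
```

```bash
python3 -m pendant '[[[0,0,0],[0,0,0],0.6],[[0,0,0],[0,0,0],0.6]]'
python3 -c "
from h import *
to(.485,-.1835,.012,119)"
```

```text
t: 8.3
ee_pos: [0.4875, -0.1844, 0.0157]
tool_rot: [3.141, 0.001, 2.077]
ft_force: [0.4, -0.2, 0.7]
finger_gap: 0.0547
grip_force: 0.0
turn [0. 0. 0.] shift [ 2.  -1.7  3.7] | t 8.3 pos [ 487.5 -184.4   15.7] yaw [180.   0. 119.] F [ 0.4 -0.2  0.7] gap 54.7
```

```bash
python3 -m pendant '[[[0,0,0],[1,-1,2],0.6],[[0,0,0],[2,-1.5,3.5],0.6],[[0,0,0],[2,-1.5,3.5],0.3],[[0,0,0],[2,-1.5,3.5],0.3],[[0,0,0],[2,-1.5,3.5],0.3]]'
python3 -m pendant '[[[0,0,0],[0,0,0],0.3],[[0,0,0],[0,0,0],0.3]]'
python3 -c "
from h import *
to(.485,-.1835,.012,119)"
```

```text
t: 8.8
ee_pos: [0.4848, -0.1831, 0.0114]
tool_rot: [-3.141, -0.0, 2.077]
ft_force: [0.9, -0.7, -0.4]
finger_gap: 0.0503
grip_force: 30.0
t: 9.0
ee_pos: [0.4848, -0.1832, 0.0114]
tool_rot: [3.142, 0.0, 2.077]
ft_force: [0.0, -0.3, -0.9]
finger_gap: 0.0497
grip_force: 30.0
turn [0. 0. 0.] shift [-0.4  0.  -0.6] | t 9.0 pos [ 484.8 -183.2   11.4] yaw [180.   0. 119.] F [ 0.  -0.3 -0.9] gap 49.7
```

```bash
python3 -m pendant '[[[0,0,0],[0,0,-8],0.3],[[0,0,0],[0,0,-30],0.3],[[0,0,0],[1,0,-70],0.3],[[0,0,0],[1,0,-110],0.3],[[0,0,0],[1,0,-130],0.3]]'
python3 -c "
from h import *
to(.57,.1815,.15,181.8)"
```

```text
t: 9.5
ee_pos: [0.4853, -0.1827, 0.1451]
tool_rot: [3.139, 0.003, 2.077]
ft_force: [0.0, -0.2, -1.5]
finger_gap: 0.0496
grip_force: 30.0
turn [  0.    0.2 -62.8] shift [277.5 250.7  -5.2] | t 9.5 pos [ 485.3 -182.7  145.1] yaw [179.9   0.2 119. ] F [ 0.  -0.2 -1.5] gap 49.6
```

```bash
python3 -m pendant '[[[0,0,-7],[25,22,0],0.3],[[0,0,-14],[55,50,-2],0.3],[[0,0,-21],[85,77,-4],0.3],[[0,0,-28],[115,104,-5],0.3],[[0,0,-35],[145,131,-5],0.3]]'
python3 -c "
from h import *
to(.57,.1815,.15,181.8)"
```

```text
t: 10.0
ee_pos: [0.5288, 0.0096, 0.1473]
tool_rot: [3.141, 0.001, 2.693]
ft_force: [0.7, -0.0, -1.5]
finger_gap: 0.0493
grip_force: 30.0
turn [  0.    0.  -27.5] shift [ 37.4 172.7  -2.7] | t 10.0 pos [528.8   9.6 147.3] yaw [180.    0.  154.3] F [ 0.7 -0.  -1.5] gap 49.3
```

```bash
python3 -m pendant '[[[0,0,-7],[9,40,-1],0.3],[[0,0,-14],[18,80,-2],0.3],[[0,0,-21],[27,120,-3],0.3],[[0,0,-27.5],[34,155,-3],0.3],[[0,0,-27.5],[37,172,-3],0.3]]'
python3 -m pendant '[[[0,0,0],[0,0,30],0.3],[[0,0,0],[0,0,50],0.3],[[0,0,0],[0,0,60],0.3],[[0,0,0],[0,0,60],0.3],[[0,0,0],[0,0,60],0.3]]'
python3 - <<'E'
from h import *
to(.57,.1815,.05,181.8)
t=cap("top");s=cap("side")
cv2.imwrite("pics/t4.png",t[:,:,::-1]);cv2.imwrite("pics/s4.png",s[:,:,::-1])
def crop(i,x,y,w,h,k): return cv2.resize(i[y:y+h,x:x+w],(w*k,h*k),interpolation=cv2.INTER_CUBIC)
o=np.hstack([crop(t,150,170,100,100,4),crop(s,200,240,100,100,4)]); cv2.imwrite("pics/c5.png",o[:,:,::-1])
E
```

```text
t: 10.5
ee_pos: [0.5711, 0.1813, 0.1501]
tool_rot: [3.141, 0.001, -3.111]
ft_force: [-0.8, 1.3, -1.2]
finger_gap: 0.0499
grip_force: 30.0
t: 11.0
ee_pos: [0.5711, 0.1786, 0.0902]
tool_rot: [3.142, 0.001, -3.117]
ft_force: [0.4, 0.1, -1.1]
finger_gap: 0.0498
grip_force: 30.0
turn [ 0.   0.  -0.4] shift [ 1.   2.9 40.2] | t 11.0 pos [571.1 178.6  90.2] yaw [ 180.     0.  -178.6] F [ 0.4  0.1 -1.1] gap 49.8
```

View pics/c5.png

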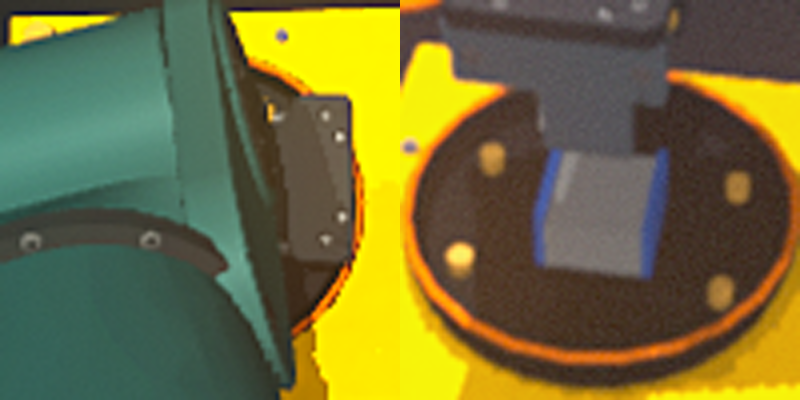

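```bash
python3 -m pendant '[[[0,0,-0.3],[2.3,3,20],0.3],[[0,0,-0.3],[2.3,3,36],0.3],[[0,0,-0.3],[2.3,3,44],0.3],[[0,0,-0.3],[2.3,3,44],0.3],[[0,0,-0.3],[2.3,3,44],0.3]]'
python3 - <<'E'
from h import *
to(.5687,.1815,.0354,181.7)
s=cap("side"); cv2.imwrite("pics/s5.png",s[:,:,::-1])
o=cv2.resize(s[260:330,205:295],(720,560),interpolation=cv2.INTER_CUBIC); cv2.imwrite("pics/c6.png",o[:,:,::-1])
E
```

```text
t: 11.6
ee_pos: [0.5686, 0.1818, 0.0457]
tool_rot: [-3.142, 0.0, -3.11]
ft_force: [-0.2, 0.3, -0.7]
finger_gap: 0.05
grip_force: 30.0
turn [-0.   0.   0.1] shift [-0.1 -0.3 10.3] | t 11.6 pos [568.6 181.8  45.7] yaw [-180.     0.  -178.2] F [-0.2  0.3 -0.7] gap 50.0
```

View pics/c6.png

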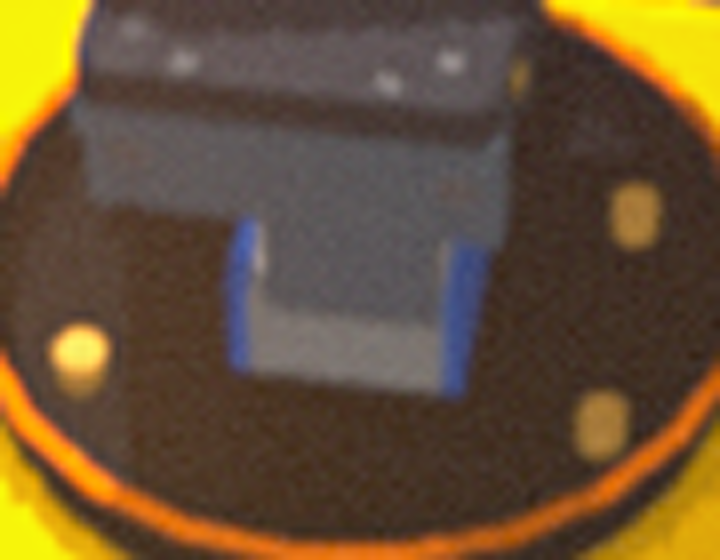

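The block sits just above the seat, centred between the cheeks: the finger spans 264–440 px against inner cheek edges of about 255 and 447. I'll lower it slowly.

```bash
python3 -m pendant '[[[0,0,0],[0,0,3],0.3],[[0,0,0],[0,0,5.5],0.3],[[0,0,0],[0,0,7.5],0.3],[[0,0,0],[0,0,8.5],0.3],[[0,0,0],[0,0,9],0.3]]'
python3 -m pendant '[[[0,0,0],[0,0,0],0.3],[[0,0,0],[0,0,0.5],0.3],[[0,0,0],[0,0,0.5],0.3]]'
```

```text
t: 12.15
ee_pos: [0.5685, 0.1814, 0.0365]
tool_rot: [-3.141, 0.0, -3.11]
ft_force: [-0.1, -6.4, 5.3]
finger_gap: 0.0499
grip_force: 30.0
t: 12.45
ee_pos: [0.5685, 0.1814, 0.036]
tool_rot: [-3.141, 0.0, -3.11]
ft_force: [0.5, -5.9, 1.6]
finger_gap: 0.0498
grip_force: 30.0
```

The −6 N along y means the −y finger is rubbing the end of the bracket, so I am about 2 mm too far to +y. I'll raise a little, shift −y and lower again.

```bash
python3 -m pendant '[[[0,0,0],[0,0,-2],0.3],[[0,0,0],[0,0,-5],0.3],[[0,0,0],[0,-1.5,-5],0.3],[[0,0,0],[0,-1.5,-5],0.3]]'
python3 -m pendant '[[[0,0,0],[0,0,2],0.3],[[0,0,0],[0,0,4],0.3],[[0,0,0],[0,0,4.5],0.3],[[0,0,0],[0,0,4.5],0.3]]'
```

```text
t: 12.85
ee_pos: [0.5684, 0.1803, 0.0411]
tool_rot: [3.141, 0.0, -3.11]
ft_force: [0.8, 0.0, -0.9]
finger_gap: 0.0501
grip_force: 30.0
t: 13.25
ee_pos: [0.5682, 0.1803, 0.0362]
tool_rot: [-3.142, -0.0, -3.11]
ft_force: [-0.2, 0.3, -0.9]
finger_gap: 0.0498
grip_force: 30.0
```

```bash
python3 -m pendant '[[[0,0,0],[0,-0.6,0],0.3],[[0,0,0],[0,-0.6,0.5],0.3],[[0,0,0],[0,-0.6,0.8],0.3],[[0,0,0],[0,-0.6,0.8],0.3]]'
python3 -m pendant '[[[0,0,0],[0,0,0.3],0.3],[[0,0,0],[0,0,0.6],0.3],[[0,0,0],[0,0,0.6],0.3]]'
```

```text
t: 13.65
ee_pos: [0.5684, 0.1797, 0.0356]
tool_rot: [-3.142, -0.0, -3.11]
ft_force: [-0.8, -0.3, -1.2]
finger_gap: 0.0499
grip_force: 30.0
t: 13.95
ee_pos: [0.5684, 0.1797, 0.0352]
tool_rot: [-3.142, -0.0, -3.11]
ft_force: [-1.3, -0.9, 3.2]
finger_gap: 0.0495
grip_force: 30.0
```

The underside touched down at the expected height. I'll release and lift off.

```bash
python3 -m pendant '[[[0,0,0],[0,0,0],0.6],[[0,0,0],[0,0,0],0.7],[[0,0,0],[0,0,0],0.8],[[0,0,0],[0,0,0],0.8],[[0,0,0],[0,0,0],0.8]]'
python3 -m pendant '[[[0,0,0],[0,0,-10],0.8],[[0,0,0],[0,0,-40],0.8],[[0,0,0],[0,0,-80],0.8],[[0,0,0],[0,0,-120],0.8],[[0,0,0],[0,0,-150],0.8]]'
python3 -m pendant '[[[0,0,0],[0,-45,0],0.8],[[0,0,0],[0,-95,0],0.8],[[0,0,0],[0,-145,0],0.8],[[0,0,0],[0,-195,0],0.8],[[0,0,0],[0,-230,0],0.8]]'
python3 - <<'E'
from h import *
t=cap("top");s=cap("side")
cv2.imwrite("pics/t6.png",t[:,:,::-1]);cv2.imwrite("pics/s6.png",s[:,:,::-1])
def crop(i,x,y,w,h,k): return cv2.resize(i[y:y+h,x:x+w],(w*k,h*k),interpolation=cv2.INTER_CUBIC)
o=np.hstack([crop(t,170,190,66,66,6),crop(s,216,260,66,66,6)]); cv2.imwrite("pics/c7.png",o[:,:,::-1])
E
```

```text
t: 14.45
ee_pos: [0.5684, 0.1797, 0.035]
tool_rot: [3.142, 0.0, -3.11]
ft_force: [0.5, -0.3, -0.2]
finger_gap: 0.0728
grip_force: 0.0
t: 14.95
ee_pos: [0.5689, 0.1798, 0.1883]
tool_rot: [3.141, 0.002, -3.11]
ft_force: [0.1, 0.8, -1.0]
finger_gap: 0.0734
grip_force: 0.0
t: 15.45
ee_pos: [0.5754, -0.0528, 0.186]
tool_rot: [-3.141, 0.001, -3.111]
ft_force: [0.6, -0.6, 0.1]
finger_gap: 0.0731
grip_force: 0.0
```

View pics/c7.png

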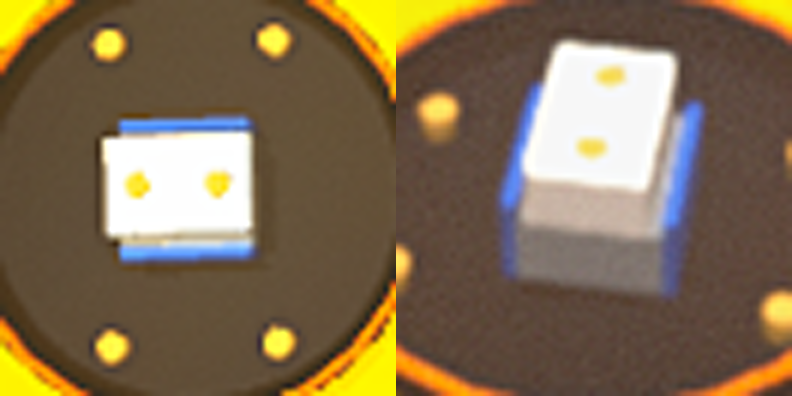

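The block lies flat in the channel (top view: block 103–253 × 133–238 px, cheeks at rows 125 and 251). I'll measure how well it is centred and whether anything else moved.

Run:
```python
from h import *
f=lambda a:np.round(np.array(a)*1000,1).tolist()
t=cv2.imread("pics/t6.png")[:,:,::-1].copy(); t0=cv2.imread("pics/top0.png")[:,:,::-1].copy()
c=comps(cv2.cvtColor(t,cv2.COLOR_RGB2HSV)[:,:,2]>215,(180,205,220,235))[0]
r=cv2.minAreaRect(c);print(r)
g=np.array([(103,136),(251,131),(254,233),(106,238)])/6+[169.6,189.6]; P=plane("top",g,.060); print("block top hand",f(P),f(P.mean(0)))
sc=plane("top",np.array([(138,185),(218,184)])/6+[169.6,189.6],.060); print("screws",f(sc),f(sc.mean(0)))
ss=plane("side",(np.array([(611,76),(592,148)])-[396,0])/6+[215.6,259.6],.060); print("screws side",f(ss),f(ss.mean(0)))
q=plane("top",np.array([(119,119),(250,117),(254,256),(120,262)])/6+[169.6,189.6],.043); print("cheeks top",f(q),f(q.mean(0)))
q=plane("side",(np.array([(536,84),(702,103),(673,228),(503,206)])-[396,0])/6+[215.6,259.6],.043); print("cheeks side",f(q),f(q.mean(0)))
b=[plane("top",np.array(p)/6+[169.6,189.6],.018)for p in[(108,45),(274,41),(279,343),(112,347)]]; b=np.vstack(b); print("bosses",f(b),f(b.mean(0)))
d=cv2.absdiff(t,t0).max(2)>70; d=cv2.morphologyEx(d.astype(np.uint8),cv2.MORPH_OPEN,np.ones((3,3)))
n,_,st,_=cv2.connectedComponentsWithStats(d); print(st[1:].tolist())
```

```text
((199.0, 219.5), (19.0, 24.0), 90.0)
block top hand [[587.8, 207.8, 60.0], [590.0, 156.3, 60.0], [554.3, 154.5, 60.0], [552.1, 205.9, 60.0]] [571.0, 181.1, 60.0]
screws [[570.7, 195.2, 60.0], [571.3, 167.4, 60.0]] [571.0, 181.3, 60.0]
screws side [[570.9, 167.0, 60.0], [570.2, 195.1, 60.0]] [570.5, 181.0, 60.0]
cheeks top [[595.4, 205.1, 43.0], [596.5, 158.7, 43.0], [547.1, 156.4, 43.0], [544.6, 203.6, 43.0]] [570.9, 181.0, 43.0]
cheeks side [[595.1, 157.5, 43.0], [546.7, 155.9, 43.0], [545.8, 204.2, 43.0], [593.2, 205.1, 43.0]] [570.2, 180.7, 43.0]
bosses [[624.9, 213.9, 18.0], [626.9, 153.5, 18.0], [516.8, 149.7, 18.0], [515.0, 209.8, 18.0]] [570.9, 181.7, 18.0]
[[284, 155, 25, 117, 1311], [307, 167, 69, 54, 3029], [381, 173, 15, 61, 719], [187, 213, 4, 16, 55], [205, 219, 3, 3, 9], [305, 222, 11, 13, 127], [373, 231, 8, 8, 53], [343, 232, 4, 3, 12], [380, 238, 20, 29, 350], [354, 251, 27, 26, 439], [405, 257, 3, 3, 9], [387, 271, 8, 10, 60], [313, 273, 66, 147, 5260], [332, 284, 3, 4, 12], [356, 294, 3, 3, 9], [330, 296, 3, 3, 9], [332, 300, 3, 3, 9], [358, 303, 3, 3, 9], [249, 306, 3, 3, 9], [253, 307, 8, 4, 24], [327, 307, 7, 6, 24], [263, 309, 3, 3, 9], [272, 308, 54, 21, 617], [267, 310, 4, 3, 12], [370, 332, 3, 3, 9], [313, 348, 4, 5, 16], [312, 361, 4, 3, 12], [376, 360, 3, 3, 9], [314, 401, 7, 10, 46], [323, 408, 7, 7, 39], [312, 412, 20, 8, 90], [333, 417, 4, 3, 12]]
```

```bash
python3 -c "
from rig import job
print(job.hand_in())"
```

```text
the job is handed in; nothing more can be done
None
```

I fed one block, let the slide snap home, and set the block flat on the bracket within about 1 mm of centre between the cheeks. The job was handed in at about 15.5 s.

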